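# Complete the coupling tray

## Task

The blue tray should hold one brass pipe coupling of each size (small, medium, large), one to a bin, but one bin is empty. Find out which size is missing, take one coupling of that size from the grey mat (if two are of that size, either will do) and set it down gently, upright, in the empty bin. Leave the other couplings standing where they are and do not disturb the phone, screwdriver, tape measure or mug.

Things in the scene. Friction and masses are not known exactly. Their poses are not given: they have to be found in the camera images.
- tray: fixed blue metal tray, 276 (its y) x 110 (its x) mm, rim 11 mm high, holding the three bins in a row along its y axis; origin at the centre of its underside, on the table
- bin_a: fixed white square shallow plastic bin in the tray, 84 mm outside, 76 mm inside, walls 14 mm high, floor 3 mm thick; the bins sit side by side at 88 mm pitch, in any order. Origin at the centre of its underside (3 mm above the table, so its inner floor is 6 mm above the table and its rim 17 mm); sides along its x and y, which are those of the tray
- bin_b: fixed white square shallow plastic bin in the tray, 84 mm outside, 76 mm inside, walls 14 mm high, floor 3 mm thick; the bins sit side by side at 88 mm pitch, in any order. Origin at the centre of its underside (3 mm above the table, so its inner floor is 6 mm above the table and its rim 17 mm); sides along its x and y, which are those of the tray
- bin_c: fixed white square shallow plastic bin in the tray, 84 mm outside, 76 mm inside, walls 14 mm high, floor 3 mm thick; the bins sit side by side at 88 mm pitch, in any order. Origin at the centre of its underside (3 mm above the table, so its inner floor is 6 mm above the table and its rim 17 mm); sides along its x and y, which are those of the tray
- mat: fixed grey mat 220 x 220 x 6 mm on which the spare couplings stand; origin at the centre of its underside
- coupling_1: brass pipe coupling, small size: upright round tube of 28 mm outer diameter with a shallow groove round its middle (it grips like a plain cylinder), 52 mm tall, about 120 g, standing in one of the bins or on the mat; origin at the centre of its underside, z along its axis. Small, medium and large differ only in diameter (28, 38, 48 mm)
- coupling_2: brass pipe coupling, medium size: upright round tube of 38 mm outer diameter with a shallow groove round its middle (it grips like a plain cylinder), 52 mm tall, about 200 g, standing in one of the bins or on the mat; origin at the centre of its underside, z along its axis. Small, medium and large differ only in diameter (28, 38, 48 mm)
- coupling_3: brass pipe coupling, large size: upright round tube of 48 mm outer diameter with a shallow groove round its middle (it grips like a plain cylinder), 52 mm tall, about 300 g, standing in one of the bins or on the mat; origin at the centre of its underside, z along its axis. Small, medium and large differ only in diameter (28, 38, 48 mm)
- coupling_4: brass pipe coupling, small size: upright round tube of 28 mm outer diameter with a shallow groove round its middle (it grips like a plain cylinder), 52 mm tall, about 120 g, standing in one of the bins or on the mat; origin at the centre of its underside, z along its axis. Small, medium and large differ only in diameter (28, 38, 48 mm)
- coupling_5: brass pipe coupling, medium size: upright round tube of 38 mm outer diameter with a shallow groove round its middle (it grips like a plain cylinder), 52 mm tall, about 200 g, standing in one of the bins or on the mat; origin at the centre of its underside, z along its axis. Small, medium and large differ only in diameter (28, 38, 48 mm)
- coupling_6: brass pipe coupling, large size: upright round tube of 48 mm outer diameter with a shallow groove round its middle (it grips like a plain cylinder), 52 mm tall, about 300 g, standing in one of the bins or on the mat; origin at the centre of its underside, z along its axis. Small, medium and large differ only in diameter (28, 38, 48 mm)
- phone: black mobile phone 148 x 72 x 9 mm lying on the table, a bystander; origin at the centre of its underside
- screwdriver: screwdriver with an orange handle lying on the table, a bystander; origin at mid-length underneath
- tape: yellow pocket tape measure 70 x 35 x 65 mm, a bystander; origin at the centre of its underside
- mug: blue mug, 80 mm wide, 90 mm tall, a bystander; origin at the centre of its underside

How it is judged:
By the outcome, as a careful person would: the job done as asked, in the order asked, and still so for the second after the job is handed in, with the robot touching nothing.
It also fails if it takes over 38 s, if anything falls off the work surface, if the arm or the gripper's body presses on something with over 40 N, if the wrist force passes 120 N, or if a joint passes its speed limit or range.

## Robot

A 6-joint arm with a two-finger parallel gripper is mounted at the origin on the work surface. World frame = base frame: x ahead of the robot, y to its left, z up, the work surface at z = 0. Lengths are in mm, angles in rad, forces in N, time in s.
With the tool pointing down it reaches from about 400 to 925 mm from the base axis. Payload 12.5 kg.
Tool frame: the origin (TCP) lies at the very end of the fingers, on their centre line; the grasp point (between the pads) lies 19 mm behind it (env.tcp_to_grasp is the distance from the TCP to the grasp point, in mm); z points along the fingers, x is the direction in which the jaws open and shut, and the axes are right-handed (so a half turn about z gives the same grasp; the last joint's range is limited). The gripper opens to 95 mm and grips with 3 to 60 N. Pads are 20 mm wide; open, the fingers measure 119 mm over their backs; the gripper's body (75 mm by 180 mm) begins 59 mm behind the grasp point.
Start: joints at [-1.21, 0.491, 1.559, -0, 1.092, -0.106], TCP at [281.294, -558.14, 214.661] pointing down, gripper open.
Joint ranges: [-3.1, 3.1], [-0.84, 2.19], [0.05, 2.79], [-1.13, 4.28], [0.06, 2.93], [-2.69, 2.69]. Speed limits (rad/s): [2.22, 2.22, 2.79, 3.14, 3.14, 3.14].

## Interface

Orientations are given as [roll, pitch, yaw] about the fixed x, y, z axes, in that order (R = Rz(yaw) Ry(pitch) Rx(roll)).
In Python, from cell import env, vision, job gives the robot as it stands.
- The arm moves only by the shell command python3 -m pendant 'ROWS' [OPENING]. ROWS is JSON, a list of rows, each a list of 4 numbers: the shift along the tool's x, y, z in mm, then the turn about the tool's z in degrees. In form: [[tx, ty, tz, turn], ...]. A call has 1 to 8 rows; each row is the pose to reach, as a shift and turn from the pose measured when the call began, along the tool's axes at that moment; what a row does not reach only later rows make up. A row lasts 1/8 s, in which the tool goes at most 62.5 mm and 10.7 degrees, less where a joint would pass 70% of its speed; a pose out of reach is approached as far as the arm can. A call with a gripper value outside its range is refused whole. OPENING is the closure, from 0 (fully open) to 1 (shut), set as the call begins (- or left out, the last holds). The fingers move at their own pace and stop on an object; the grip force is fixed at half the most. Time passes only in rows, so rows that repeat a pose let the fingers close. It gives the time, the measured TCP pose, the force and the opening at its end, in the units of the state.
- env.state(): the state, without advancing time (a new reading comes with each control period).
- vision.read_camera(name): name is "side" or "top"; returns a dict with "pixels" (384x512x3 uint8, red, green, blue), "intrinsics" (3x3 intrinsics, pixels), "k1" (the pictures are not rectified: a ray, as slopes to the right and down, at radius r is drawn at 1 + k1 r^2 times it, then the intrinsics apply), "R" (3x3) and "t" (3): a world point X has camera coordinates R X + t. Camera axes: x right, y down, z forward; pixel columns grow to the right and rows downward; lengths in mm; the calibration is good to about 2 mm. A picture is of the moment at which its call begins. There is no depth.
- job.job_done(): hands the job in, once; it reports no verdict.
Trained networks look in a picture, given as the dict that the camera call returned (one of the last four; its "shot" number tells which), for a name from the list of things; names that differ only in an ending like _2 or _b are one class to them, and where a whole thing is asked for, a point or a joint stands for the part that bears it (a point fixed in the world has none). Each returns a list of dicts, best first, with "confidence" (0 to 1); they miss things now and then, are a little off and sometimes report something else, mostly with a low value. They report only what shows in the picture. A call takes as long as a camera call.
- vision.find_in(picture, query): "at" ([x, y, z] in mm, in the coordinates of the camera as it stood for that picture, good to about 4 mm: the middle of the surface that is visible of it).
- vision.regions_of(picture, query): "pixels" (384x512 bool, what is visible of it).
The state is a dict: "t": time; "joints": joint angles; "qvel": joint speeds; "tau": joint torques, N m; "eef_pos": TCP position; "tcp_rot": TCP orientation; "ft_force": force on the tool from outside, world axes, zero at the start; "moment": the same for the moment, N m; "opening": opening from 0.0 (shut) to 1.0 (fully open).
Only numpy, scipy, OpenCV 4.12 (cv2) and the standard library are available. Lean on these libraries where they do the work, as an engineer would, in place of code of your own. Each camera call takes 0.05 s, during which the arm holds its last target.

## Working session

There is one attempt and no reset: what is moved stays moved. The work goes in short steps, Python scripts to look and compute and a shell command to move; the robot and the scene stay as the last step left them, time stands still between calls to the robot, and variables do not carry over. Pictures are saved under pics/ and viewed, and the job is handed in when it is done.

```bash
mkdir -p pics; cat > h.py <<'E'
import numpy as np, cv2
def ray_pts(p,uv):
    K=p["intrinsics"];uv=np.atleast_2d(uv).astype(float)
    d=np.c_[(uv[:,0]-K[0][2])/K[0][0],(uv[:,1]-K[1][2])/K[1][1]]
    s=cv2.undistortPoints(uv.reshape(-1,1,2),np.array(K,float),np.array([p["k1"],0,0,0.])).reshape(-1,2)
    return s
def onplane(p,uv,z):
    s=ray_pts(p,uv);R=np.array(p["R"]);t=np.array(p["t"])
    D=np.c_[s,np.ones(len(s))]@R; C=-R.T@t
    l=(z-C[2])/D[:,2]
    return C+D*l[:,None]
def proj(p,X):
    r,_=cv2.Rodrigues(np.array(p["R"]))
    return cv2.projectPoints(np.atleast_2d(X).astype(float),r,np.array(p["t"],float),np.array(p["intrinsics"],float),np.array([p["k1"],0,0,0.]))[0].reshape(-1,2)
def world(p,at): return np.array(p["R"]).T@(np.array(at)-np.array(p["t"]))
E
python3 - <<'E'
from cell import env,vision,job
import cv2,numpy as np
from h import *
for n in("top","side"):
    p=vision.read_camera(n)
    cv2.imwrite(f"pics/{n}0.png",cv2.resize(p["pixels"][:,:,::-1],(800,600)))
    print(n,"C",-np.array(p["R"]).T@p["t"],p["k1"],p["intrinsics"][0][0])
    for q in("coupling_1","coupling_2","coupling_3","bin_a","tray","mat","mug","tape","phone","screwdriver"):
        for d in vision.find_in(p,q): print(q,round(d["confidence"],2),world(p,d["at"]).round(),proj(p,world(p,d["at"])).round()[0])
s=env.state();print(s["t"],s["eef_pos"],s["tcp_rot"],s["opening"],s["ft_force"])
E
```

```text
top C [ 466.76639621   70.30880767 1228.5846441 ] -0.06627747725345733 390.9945955138376
coupling_1 0.71 [ 592. -136.   53.] [306. 205.]
coupling_1 0.68 [ 578. -260.   48.] [346. 210.]
coupling_1 0.66 [ 480. -131.   34.] [303. 242.]
coupling_1 0.51 [511. 177.  59.] [202. 229.]
coupling_1 0.5 [ 468. -258.   43.] [345. 246.]
coupling_1 0.46 [530.  98.  24.] [229. 224.]
coupling_2 0.71 [ 592. -136.   53.] [306. 205.]
coupling_2 0.68 [ 578. -260.   48.] [346. 210.]
coupling_2 0.66 [ 480. -131.   34.] [303. 242.]
coupling_2 0.51 [511. 177.  59.] [202. 229.]
coupling_2 0.5 [ 468. -258.   43.] [345. 246.]
coupling_2 0.46 [530.  98.  24.] [229. 224.]
coupling_3 0.71 [ 592. -136.   53.] [306. 205.]
coupling_3 0.68 [ 578. -260.   48.] [346. 210.]
coupling_3 0.66 [ 480. -131.   34.] [303. 242.]
coupling_3 0.51 [511. 177.  59.] [202. 229.]
coupling_3 0.5 [ 468. -258.   43.] [345. 246.]
coupling_3 0.46 [530.  98.  24.] [229. 224.]
bin_a 0.87 [485. 260.   5.] [176. 237.]
bin_a 0.85 [529.  89.   8.] [232. 224.]
bin_a 0.66 [501. 180.   4.] [202. 233.]
tray 0.92 [503. 177.   4.] [203. 232.]
mat 0.72 
[... 1306 characters left out ...]
52.]
coupling_3 0.51 [511. 165.  47.] [206. 175.]
coupling_3 0.25 [486. 192.   6.] [197. 184.]
bin_a 0.86 [525.  84.  11.] [214. 203.]
bin_a 0.59 [478. 281.   7.] [193. 167.]
bin_a 0.54 [488. 193.   7.] [198. 183.]
bin_a 0.29 [ 579. -268.   48.] [256. 292.]
tray 0.91 [511. 117.   7.] [208. 198.]
mat 0.6 [ 532. -223.   10.] [229. 292.]
mug 0.78 [658. 384.  65.] [250. 128.]
tape 0.66 [ 742. -299.   49.] [347. 293.]
phone 0.66 [476. 282.   9.] [192. 166.]
phone 0.56 [785.  62.   7.] [317. 199.]
screwdriver 0.77 [ 816. -103.   17.] [350. 236.]
1.1 [ 281.28252513 -558.12741251  214.68606942] [ 3.14158458e+00 -1.06696062e-04 -1.10398874e+00] 1.0011405919816652 [-0.99365109  0.37733755  0.01972258]
```

View pics/top0.png

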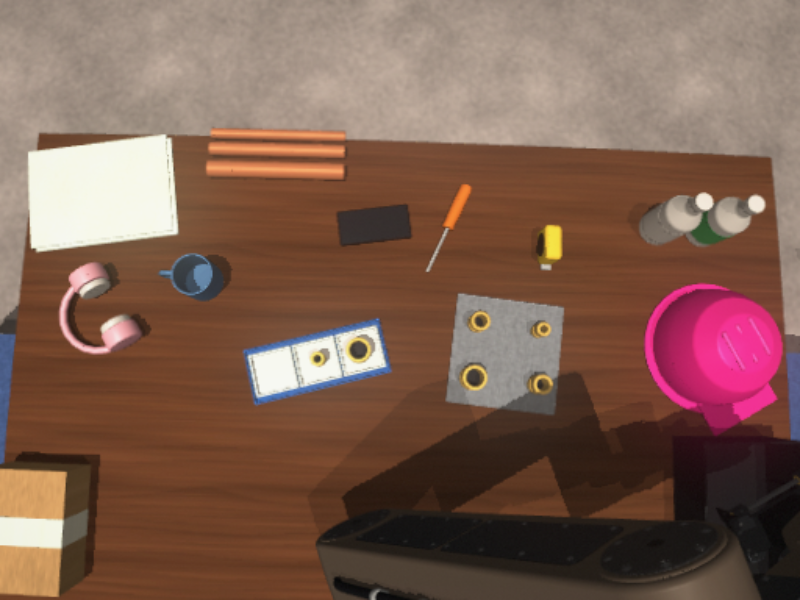

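View pics/side0.png

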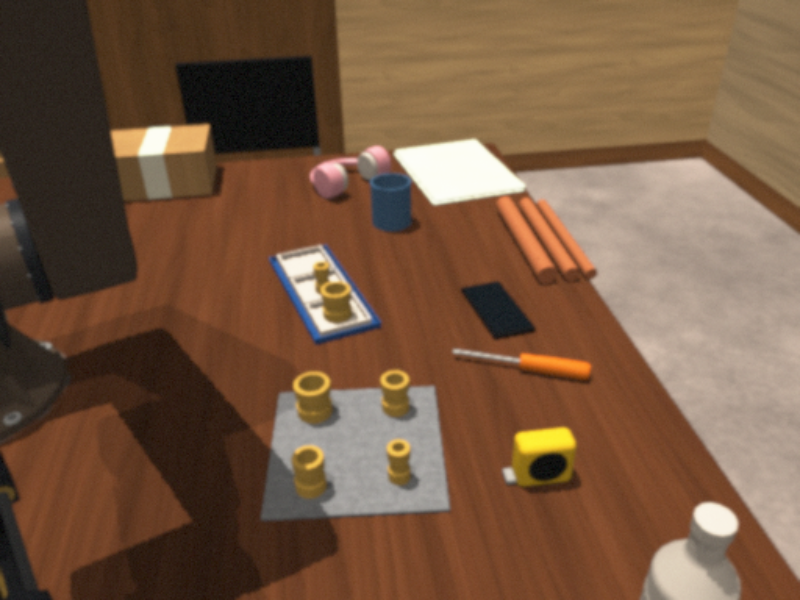

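Both pictures show the leftmost bin empty (top view, about (272,371)). A small coupling stands in the middle bin and a large one in the right bin. On the mat there are two medium-looking ones, at (480,321) and (541,384). Next I measure diameters and positions.

```bash
cat > meas.py <<'E'
from cell import env,vision,job
import cv2,numpy as np
from h import *
from scipy.optimize import least_squares
th=np.linspace(0,2*np.pi,60)
ps={n:vision.read_camera(n) for n in("top","side")}
def sil(p,x,y,D,z0):
    pts=np.vstack([np.c_[x+D/2*np.cos(th),y+D/2*np.sin(th),0*th+z] for z in(z0,z0+52)])
    return cv2.convexHull(proj(p,pts).astype(np.float32)).reshape(-1,2)
if __name__=="__main__":
    masks={n:[(d["confidence"],d["pixels"]) for d in vision.regions_of(ps[n],"coupling_1")] for n in ps}
    for n in ps:
        p=ps[n]
        print(n)
        for c,m in masks[n]:
            v,u=np.nonzero(m); a=len(u)
            if a<10: continue
            cen=np.array([u.mean(),v.mean()])
            w=onplane(p,cen,32)[0]; z0=6
            # fit x,y,D by matching silhouette moments (centroid, area, filled)
            mf=np.zeros(m.shape,np.uint8);cs,_=cv2.findContours(m.astype(np.uint8),cv2.RETR_EXTERNAL,cv2.CHAIN_APPROX_NONE)
            cv2.drawContours(mf,cs,-1,1,-1);v,u=np.nonzero(mf);A=len(u);cen=np.array([u.mean(),v.mean()])
            def f(q):
                h=sil(p,q[0],q[1],q[2],z0);M=cv2.moments(h)
                return [M["m10"]/M["m00"]-cen[0],M["m01"]/M["m00"]-cen[1],(M["m00"]-A)/30]
            r=least_squares(f,[w[0],w[1],38],diff_step=1e-3)
            print(round(c,2),"area",A,"px",cen.round(),"x,y,D",r.x.round(1),"cost",round(r.cost,3))
    for n in ps:
        for q in("tray","bin_a","mat"):
            for d in vision.regions_of(ps[n],q):
                m=d["pixels"].astype(np.uint8);cs,_=cv2.findContours(m,cv2.RETR_EXTERNAL,cv2.CHAIN_APPROX_NONE)
                c=cv2.convexHull(np.vstack(cs)).reshape(-1,2)
                z={"tray":11,"bin_a":17,"mat":6}[q]
                W=onplane(ps[n],c,z)[:,:2].astype(np.float32)
                (ctr,sz,an)=cv2.minAreaRect(W)
                print(n,q,round(d["confidence"],2),np.round(ctr,1),np.round(sz,1),round(an,1))
E
python3 meas.py; python3 - <<'E'
import sys;sys.path.insert(0,'.')
from meas import *
for n,(u0,v0,w,h) in {"top":(130,170,260,110),"side":(150,140,160,190)}.items():
    im=ps[n]["pixels"][v0:v0+h,u0:u0+w,::-1]
    k=min(800/w,600/h);cv2.imwrite(f"pics/{n}_crop.png",cv2.resize(im,None,fx=k,fy=k,interpolation=cv2.INTER_CUBIC)[:600,:800])
E
```

```text
top
0.65 area 61 px [203. 229.] x,y,D [510.4 175.1  23.8] cost 0.0
0.61 area 133 px [306. 206.] x,y,D [ 589.9 -137.1   34.3] cost 0.0
0.58 area 272 px [302. 242.] x,y,D [ 480.5 -127.5   51.5] cost 0.0
0.55 area 147 px [345. 246.] x,y,D [ 470.  -259.2   33.9] cost 0.0
0.54 area 97 px [346. 211.] x,y,D [ 576.5 -263.3   26.4] cost 0.0
0.5 area 205 px [229. 223.] x,y,D [529.6  97.5  47.3] cost 0.0
side
0.96 area 701 px [200. 254.] x,y,D [ 481.5 -126.4   47.6] cost 0.0
0.89 area 478 px [252. 252.] x,y,D [ 590.2 -137.2   36.4] cost 0.0
0.83 area 424 px [215. 193.] x,y,D [529.  100.3  43.2] cost 0.0
0.64 area 402 px [255. 296.] x,y,D [ 577.3 -261.6   27.1] cost 0.0
0.6 area 619 px [197. 302.] x,y,D [ 470.  -257.9   36.5] cost 0.0
0.44 area 162 px [205. 176.] x,y,D [509.2 184.8  21.5] cost 0.0
top tray 0.94 [506.6 178.6] [111.5 274.1] 15.2
top bin_a 0.95 [483.9 262. ] [83.3 85. ] 15.5
top bin_a 0.9 [507. 180.] [84.6 81.9] 16.0
top bin_a 0.76 [529.1  94. ] [82.6 84.2] 14.5
top mat 0.89 [ 531.2 -197.9] [226.9 226.9] 84.2
side tray 0.73 [669. 497.] [269.3  80.2] 81.0
side tray 0.69 [508.1 172.3] [115.5 289.9] 14.5
side bin_a 0.87 [504.9 176.7] [86.  88.3] 12.9
side bin_a 0.75 [527.7  87.1] [88.  96.6] 14.1
side bin_a 0.62 [482.5 260.4] [88.3 95.6] 15.6
side mat 0.7 [ 469.8 -231.7] [38.3 86.9] 4.2
```

Medium is missing. The two cameras agree on the medium at (590,-137), D≈35–36. The empty bin is centred at about (484,262) with the tray turned 15°. I'm moving over that coupling.

```bash
python3 -m pendant '[[-24,-46,0,0],[-47,-93,0,0],[-71,-140,0,0],[-95,-186,0,0],[-119,-233,0,0],[-142,-279,0,0],[-166,-326,0,0],[-190,-372,0,0]]' 0
python3 - <<'E'
import numpy as np
from cell import env
s=env.state();y=s["tcp_rot"][2];d=np.array([590,-137])-s["eef_pos"][:2]
print(s["t"],s["eef_pos"],s["tcp_rot"],"tx,ty",d@[np.cos(y),np.sin(y)],d@[np.sin(y),-np.cos(y)])
E
```

```text
t: 2.7
eef_pos: [528.9, -219.6, 214.8]
tcp_rot: [-3.141, -0.0, -1.104]
ft_force: [1.1, -0.5, -0.3]
opening: 1.001
2.7 [ 528.91924712 -219.588584    214.81270584] [-3.14139509e+00 -4.46771323e-04 -1.10395926e+00] tx,ty -46.261046952529725 -91.71503756147995
```

```bash
python3 -m pendant '[[-23,-46,0,0],[-46,-92,20,0],[-46,-92,65,0],[-46,-92,110,0],[-46,-92,120,0],[-46,-92,120,0]]' 0
python3 - <<'E'
from meas import *
s=env.state();y=s["tcp_rot"][2];d=np.array([590,-137])-s["eef_pos"][:2]
print(s["t"],s["eef_pos"],s["tcp_rot"],"tx,ty",d@[np.cos(y),np.sin(y)],d@[np.sin(y),-np.cos(y)])
for n in ps: cv2.imwrite(f"pics/{n}1.png",cv2.resize(ps[n]["pixels"][:,:,::-1],(800,600)))
p=ps["side"]; im=p["pixels"][200:330,160:340,::-1].copy()
cv2.imwrite("pics/side1c.png",cv2.resize(im,None,fx=4.4,fy=4.4))
E
```

```text
t: 3.45
eef_pos: [590.7, -137.4, 95.3]
tcp_rot: [-3.141, -0.0, -1.104]
ft_force: [-0.4, -0.1, 0.5]
opening: 1.0
3.55 [ 591.18925476 -137.56527136   96.50672075] [-3.13967378e+00 -2.16601457e-03 -1.10429571e+00] tx,ty -1.03975427079424 0.8079416209841447
```

View pics/side1c.png

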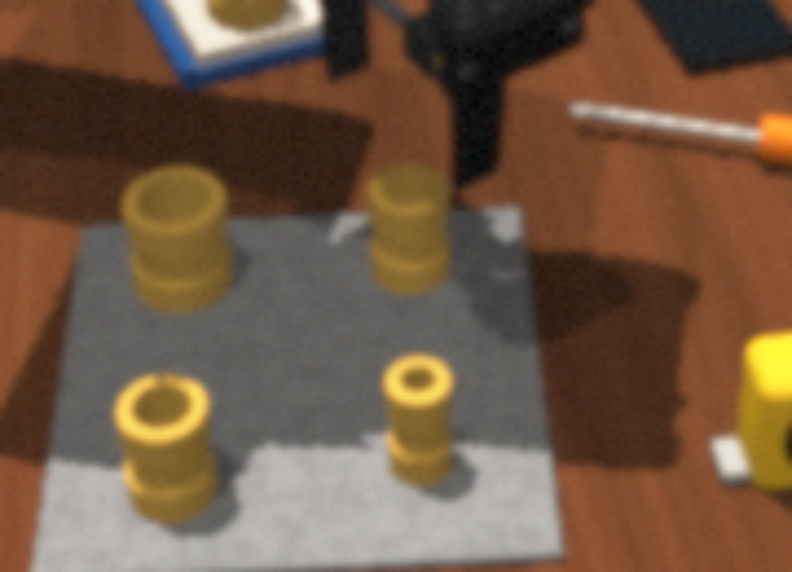

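The fingers (crop (345,70) and (475,180)) straddle the medium coupling at (408,230), with their midpoint in line with it. Descending.

```bash
python3 -m pendant '[[-1,1,15,0],[-1,1,35,0],[-1,1,52,0],[-1,1,65,0],[-1,1,72,0],[-1,1,72,0],[-1,1,72,0]]' 0; 
python3 - <<'E'
from meas import *
p=ps["side"]; im=p["pixels"][200:330,160:340,::-1].copy()
cv2.imwrite("pics/side2c.png",cv2.resize(im,None,fx=4.4,fy=4.4))
E
```

```text
t: 4.42
eef_pos: [590.3, -137.3, 24.9]
tcp_rot: [-3.139, -0.003, -1.104]
ft_force: [0.8, -0.4, 1.0]
opening: 0.998
```

View pics/side2c.png

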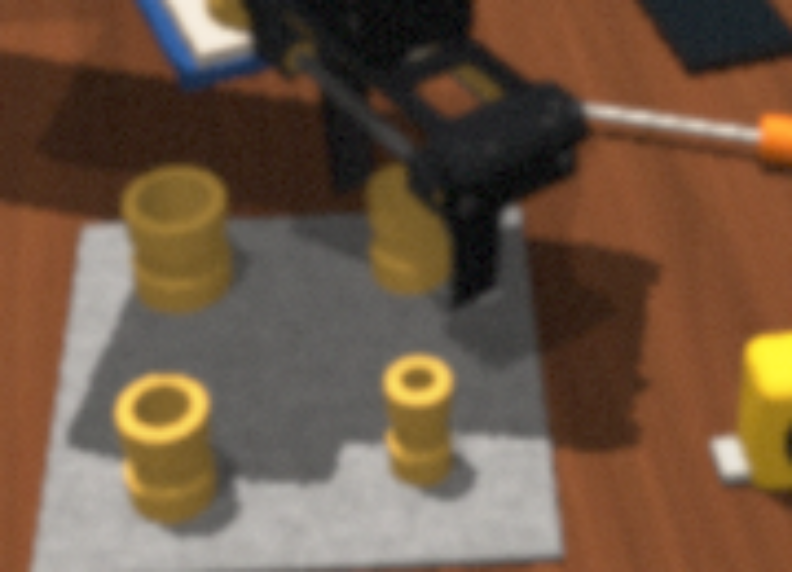

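The fingers at (345,150) and (470,260) sit either side of the coupling. Closing.

```bash
python3 -m pendant '[[0,0,0,0],[0,0,0,0],[0,0,0,0],[0,0,0,0],[0,0,0,0],[0,0,0,0]]' 1
```

```text
t: 5.28
eef_pos: [590.3, -137.3, 25.0]
tcp_rot: [-3.139, -0.003, -1.104]
ft_force: [0.2, -0.3, -0.3]
opening: 0.429
```

```bash
python3 -m pendant '[[0,0,0,0],[0,0,0,0],[0,0,0,0]]' 1
```

```text
t: 5.65
eef_pos: [590.3, -137.3, 25.0]
tcp_rot: [-3.139, -0.003, -1.104]
ft_force: [-0.7, 0.3, -0.4]
opening: 0.397
```

The opening is 0.397 × 95 = 37.7 mm, so it is the medium size. Lifting.

```bash
python3 -m pendant '[[0,0,-8,0],[0,0,-25,0],[0,0,-55,0],[0,0,-90,0],[0,0,-115,0],[0,0,-115,0]]' 1
python3 - <<'E'
from meas import *
s=env.state();y=s["tcp_rot"][2];d=np.array([483.7,262.5])-s["eef_pos"][:2]
print(s["t"],s["eef_pos"],s["tcp_rot"],s["ft_force"],s["opening"],"tx,ty",d@[np.cos(y),np.sin(y)],d@[np.sin(y),-np.cos(y)])
p=ps["side"]; im=p["pixels"][100:330,160:340,::-1].copy()
cv2.imwrite("pics/side3c.png",cv2.resize(im,None,fx=2.6,fy=2.6))
E
```

```text
t: 6.4
eef_pos: [590.7, -137.4, 142.6]
tcp_rot: [-3.136, -0.006, -1.104]
ft_force: [-0.2, 0.9, -1.9]
opening: 0.397
6.5 [ 589.58408932 -137.02721777  139.90347342] [-3.13910822e+00 -2.73711208e-03 -1.10430183e+00] [ 0.83780889  0.0830337  -2.03666739] 0.3933498157668602 tx,ty -404.4601231399931 -85.12019092408013
```

View pics/side3c.png

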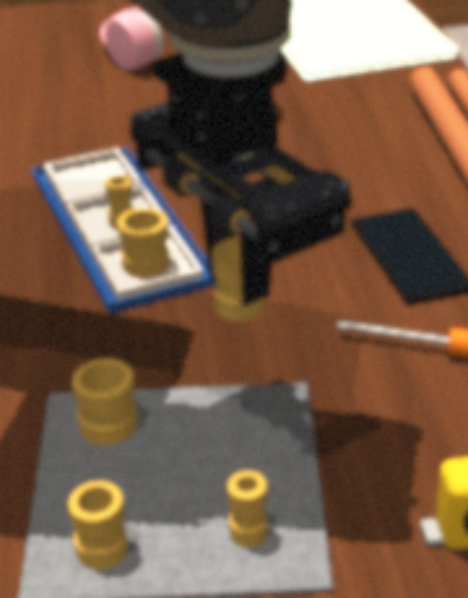

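The coupling is held upright at (240,280). Carrying it to above the empty bin, about 40 mm per row.

```bash
python3 -m pendant '[[-20,-4,0,0],[-60,-13,0,0],[-105,-22,0,0],[-150,-32,0,0],[-195,-41,0,0],[-240,-51,0,0],[-280,-59,0,0],[-300,-63,0,0]]' 1
python3 - <<'E'
from cell import env; import numpy as np
s=env.state();y=s["tcp_rot"][2];d=np.array([483.7,262.5])-s["eef_pos"][:2]
print(s["t"],s["eef_pos"],"tx,ty",d@[np.cos(y),np.sin(y)],d@[np.sin(y),-np.cos(y)])
E
```

```text
t: 7.5
eef_pos: [509.0, 161.7, 138.3]
tcp_rot: [-3.141, -0.002, -1.102]
ft_force: [-0.6, -0.6, -1.2]
opening: 0.397
7.5 [508.96971251 161.67937775 138.3170204 ] tx,ty -101.36481110073885 -22.989808853398205
```

```bash
python3 -m pendant '[[-30,-7,0,0],[-60,-14,0,0],[-85,-19,0,0],[-101,-23,10,0],[-101,-23,35,0],[-101,-23,50,0],[-101,-23,50,0]]' 1
python3 - <<'E'
from meas import *
s=env.state();y=s["tcp_rot"][2];d=np.array([483.7,262.5])-s["eef_pos"][:2]
print(s["t"],s["eef_pos"],s["tcp_rot"],"tx,ty",d@[np.cos(y),np.sin(y)],d@[np.sin(y),-np.cos(y)])
a=ps["side"]["pixels"][100:250,140:300,::-1];b=ps["top"]["pixels"][180:280,130:270,::-1]
cv2.imwrite("pics/side4c.png",cv2.resize(a,(640,600)))
cv2.imwrite("pics/top4c.png",cv2.resize(b,(770,550)))
E
```

```text
t: 8.38
eef_pos: [483.3, 261.7, 86.7]
tcp_rot: [3.139, -0.002, -1.103]
ft_force: [0.3, -0.1, -1.2]
opening: 0.396
8.475 [484.12170686 261.94524308  88.25275151] [-3.14119712e+00 -1.94787593e-03 -1.10267723e+00] tx,ty -0.6853530981237953 0.12602796522300705
```

View pics/side4c.png

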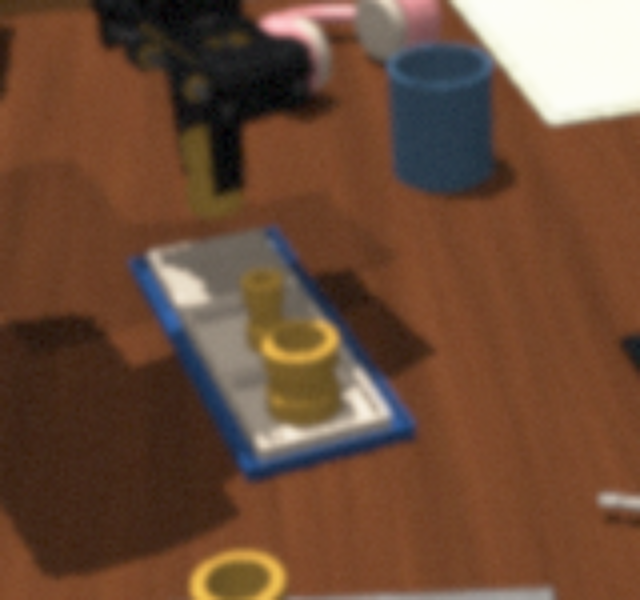

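View pics/top4c.png

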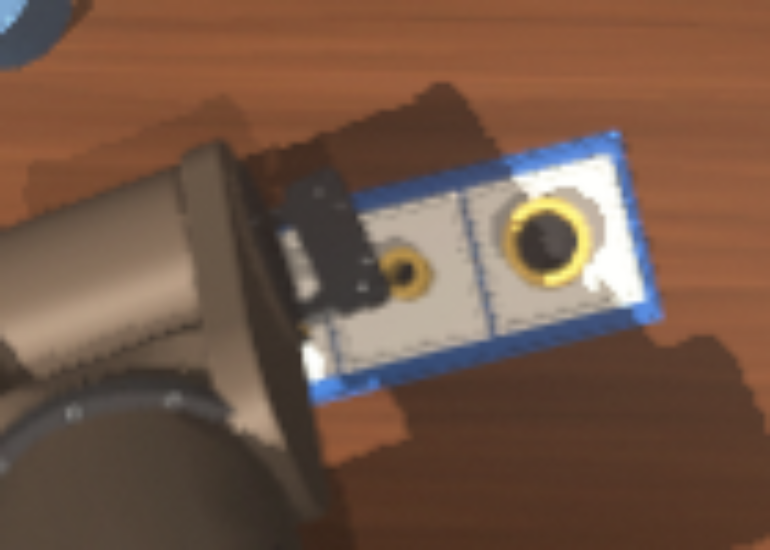

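The coupling (side crop (210,170)) hangs upright over the empty bin, clear of its walls. Lowering.

```bash
python3 -m pendant '[[-1,0,10,0],[-1,0,25,0],[-1,0,40,0],[-1,0,50,0],[-1,0,56,0],[-1,0,58,0],[-1,0,58,0]]' 1
```

```text
t: 9.35
eef_pos: [483.9, 262.8, 30.4]
tcp_rot: [-3.141, -0.002, -1.103]
ft_force: [0.1, 0.3, -2.1]
opening: 0.392
```

```bash
python3 -m pendant '[[0,0,1,0],[0,0,2,0],[0,0,3,0],[0,0,4,0],[0,0,4,0]]' 1
```

```text
t: 9.98
eef_pos: [483.8, 262.8, 26.3]
tcp_rot: [-3.141, -0.002, -1.103]
ft_force: [-0.1, 1.5, -1.7]
opening: 0.397
```

```bash
python3 -m pendant '[[0,0,0.5,0],[0,0,1,0],[0,0,1,0]]' 1
```

```text
t: 10.35
eef_pos: [483.8, 262.8, 25.3]
tcp_rot: [-3.141, -0.002, -1.103]
ft_force: [-0.3, 0.1, -1.4]
opening: 0.395
```

```bash
python3 -m pendant '[[0,0,0.5,0],[0,0,1,0],[0,0,1,0]]' 1
```

```text
t: 10.72
eef_pos: [483.8, 262.8, 24.9]
tcp_rot: [-3.141, -0.002, -1.103]
ft_force: [-2.9, -1.4, 8.3]
opening: 0.394
```

Contact at z ≈ 25, as expected (8 N up). Opening partially to about 60 mm.

```bash
python3 -m pendant '[[0,0,0,0],[0,0,0,0],[0,0,0,0],[0,0,0,0],[0,0,0,0]]' 0.37
```

```text
t: 11.35
eef_pos: [483.8, 262.8, 24.9]
tcp_rot: [-3.141, -0.002, -1.103]
ft_force: [-0.4, 1.0, 0.2]
opening: 0.63
```

```bash
python3 -m pendant '[[0,0,-8,0],[0,0,-20,0],[0,0,-40,0],[0,0,-70,0],[0,0,-110,0],[0,0,-150,0],[0,0,-170,0],[0,0,-170,0]]' 0.37; python3 -m pendant '[[40,20,0,0],[80,40,0,0],[120,60,0,0],[160,80,0,0],[200,100,0,0],[240,120,0,0],[270,130,0,0],[270,130,0,0]]' 0.37
python3 meas.py
python3 - <<'E'
from meas import *
cv2.imwrite("pics/side5.png",cv2.resize(ps["side"]["pixels"][90:330,130:360,::-1],(575,600)))
cv2.imwrite("pics/top5.png",cv2.resize(ps["top"]["pixels"][:,:,::-1],(800,600)))
E
```

```text
t: 12.35
eef_pos: [483.9, 263.2, 196.9]
tcp_rot: [-3.137, -0.002, -1.103]
ft_force: [0.1, 0.7, -0.3]
opening: 0.631
t: 13.35
eef_pos: [489.5, -37.9, 196.1]
tcp_rot: [-3.138, -0.002, -1.105]
ft_force: [0.3, 0.4, -0.2]
opening: 0.631
top
0.7 area 149 px [175. 238.] x,y,D [483.4 259.5  36.7] cost 0.0
0.59 area 73 px [203. 230.] x,y,D [508.6 175.7  26.3] cost 0.0
0.57 area 193 px [229. 224.] x,y,D [529.2  96.6  45.8] cost 0.0
0.43 area 183 px [346. 246.] x,y,D [ 469.6 -261.8   38.7] cost 0.0
side
0.93 area 462 px [215. 193.] x,y,D [528.9  98.   46. ] cost 0.0
0.9 area 367 px [255. 296.] x,y,D [ 577.4 -261.6   25.3] cost 0.0
0.86 area 664 px [200. 254.] x,y,D [ 481.1 -125.1   45.8] cost 0.0
0.74 area 645 px [197. 302.] x,y,D [ 469.9 -258.2   37.6] cost 0.0
0.68 area 147 px [205. 177.] x,y,D [509.4 176.9  19.6] cost 0.0
0.43 area 122 px [193. 164.] x,y,D [479.5 254.2  17.9] cost 0.0
top tray 0.64 [505.8 178.4] [113.9 274.1] 14.7
top tray 0.51 [ 530.3 -198.6] [223.7 219.4] 84.0
top bin_a 0.7 [528.   93.2] [87.2 88.7] 13.8
top bin_a 0.65 [507.2 181.6] [83.4 88.3] 14.6
top bin_a 0.57 [483.5 261.8] [84.  85.2] 15.5
top mat 0.81 [ 531.3 -198.8] [221.6 218.8] 84.1
side tray 0.66 [508.7 170.1] [113.2 283.2] 14.5
side bin_a 0.79 [528.6  87.7] [87.9 93.4] 13.7
side bin_a 0.66 [504.5 178.2] [92.5 88.6] 16.7
side bin_a 0.63 [481.  263.1] [85.5 82.1] 17.1
side mat 0.61 [ 530.5 -200. ] [223.1 220.1] 84.2
```

View pics/side5.png

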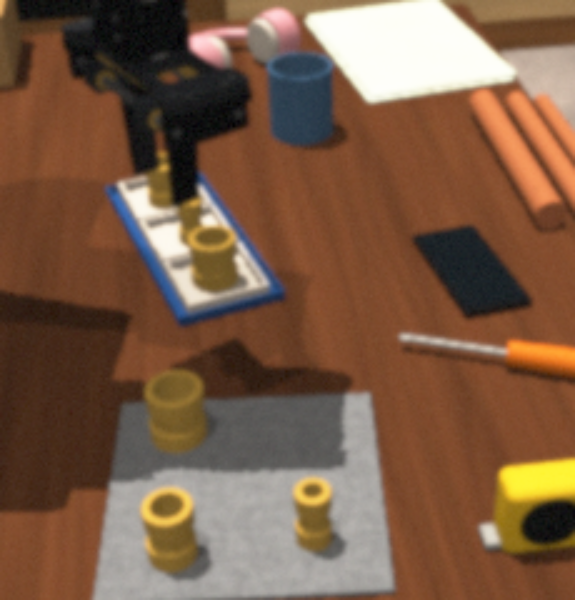

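View pics/top5.png

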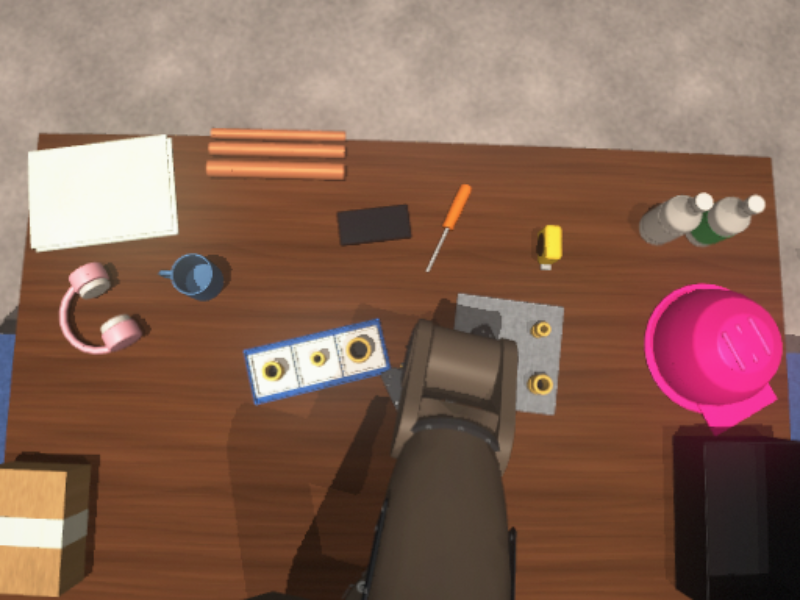

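The top view shows the medium coupling upright at (272,370) in the left bin. The other couplings, phone, screwdriver, tape measure and mug are where they were, and the gripper is clear. Handing in.

```bash
python3 -c "
from cell import env,job
print(job.job_done(), env.state()['t'])"
```

```text
the job is handed in; nothing more can be done
the job is handed in; nothing more can be done
```

The medium coupling was the missing one. I took the medium from the mat at about (590, -137), set it down in the empty bin and handed the job in; the clock was at about 14 s.

**Grasp and placing:** the fingers closed to 37.7 mm, which fits the 38 mm medium. I lowered it until it touched the bin floor with about 8 N, opened the gripper to about 60 mm so it stayed clear of the walls and the neighbouring coupling, then backed away.

**Last checks:**
- **Placed coupling:** the top camera shows it upright at about (483, 260), D ≈ 37 mm, within 2–3 mm of the bin centre.
- **Other couplings:** in at least one camera each, they measured within about 3 mm of where they started.
- **Bystanders:** the phone, screwdriver, tape measure and mug look unmoved; I checked these by eye, not by measurement.

**Disagreements:** in the last pictures the gripper partly hid the placed coupling from the side camera. Its fit there (D ≈ 18 mm, at (480, 254)) is therefore unreliable, and upright rests on the top view. The arm also hid the large coupling left on the mat from the top camera, and the top network missed the small one there, though it is visible in the picture. The side camera measured both.

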